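# Close and lock the screened test box

## Task

The board in the aluminium screened test box is ready to be measured. Break the locked lid stay at its knuckle, lower the lid gently until it is fully shut, then turn the winged quarter-turn knob clockwise until it drops into its locked detent, and let go. Leave the things around the box where they are.

Things in the scene. Friction and masses are not known exactly. Their poses are not given: they have to be found in the camera images.
- box: Aluminium screened test box, fixed to the bench: 170 (x) x 200 (y) x 85 mm high, walls 5 mm. Origin: centre of its underside, on the bench top. Its x axis points from the front wall (robot side) to the hinge side, y to its left, z up. The lid hinges on the top rear edge, at x = +85, z = 85 mm; a circuit board lies inside.
- lid (a joint): Lid hinge, rad: 0 = held open by the stay (54 degrees above shut), 0.95 = fully shut (hard stop). The lid is an aluminium plate 175 mm (hinge to front edge) x 200 x 8 mm, 0.5 kg with knob; its underside lies on the rim when shut. The hinge has friction: the lid stays where it is left and takes about 2 to 8 N near its front edge to move down.
- lid_hinge (a point): Middle of the lid's hinge line, which runs along the box's y axis. This frame turns with the lid: -x runs along the lid to its front edge, z is the lid's outward normal.
- lid_push (a point): Point on the outer (upper) face of the lid, bare plate, where it can be pushed: 155 mm from the hinge line, 20 mm from the front edge, 70 mm to the right of the middle; axes as lid_hinge.
- stay (a joint): Knuckle of the two-link steel lid stay on the box's left side, rad: 0 = straight and locked over-centre (a stop prevents more), grows as the knuckle breaks downwards and towards the rear; about 2.5 with the lid shut. While it is locked the lid cannot be lowered. Once the knuckle has been pressed down some 25 mm it folds freely, and the lid follows or can be pushed.
- stay_bar (a point): Middle of the orange round finger bar on the knuckle, 14 mm thick, 80 mm long, along the box's y axis, 73 mm out from the box's left wall; while locked at x = -21, z = 124 mm of the box frame. Pressed down with about 4 to 7 N it breaks the stay. It swings in an arc of 67 mm about the stay's lower pivot (x = -65, z = 73 mm), down and to the rear, and ends 21 mm above the bench with the lid shut.
- stem (a joint): Turn of the knob, rad, clockwise from above: 0 = open (wing along the box's y), end stop 2.25, starts at 0 to 0.25. The detent is a notch hidden under the skirt, somewhere from 1.15 to 2.0 rad, different every time. Turning takes under 0.1 N m; out of the notch, either way, 0.4 or more. From about 1 rad on a tongue under the lid hooks below a ledge in the box, so shut the lid first.
- wing (a point): Middle of the black wing of the knob, on the knob's axis, 15 mm below the wing's top. The wing is 66 mm long, 12 mm thick and 30 mm tall, above a round skirt 66 mm across and 9 mm high. z is the knob's axis, away from the lid; y runs along the wing, x across it (turning with it).
- lid_seat (a point): Point on the lid's outer face on the knob's axis (130 mm from the hinge line, 45 mm from the front edge); axes as lid_hinge. wing stands about 32 mm above it along z while the knob is raised and about 28 mm when it has dropped into the detent.
- solvent_bottle: White bottle with blue cap, 44 mm across, 105 mm tall; bystander, origin under its centre.
- side_cutters: Side cutters with red grips, 104 mm long; bystander, origin under the centre.
- film_tape: Roll of amber tape, 56 mm across, 15 mm high; bystander, origin under its centre.
- knob: The black winged knob itself, origin within 1 mm of lid_seat while raised. A spring of about 7 N pulls it down; it drops about 4 mm (hiding the red band below its skirt) when within about 0.1 rad of the detent, unless it is gripped so tightly that it cannot slide down. The pads should then be loosened, or the knob pressed down lightly.

How it is judged:
By the outcome, as a careful person would: the job done as asked, in the order asked, and still so for the second after the job is handed in, with the robot touching nothing.
It also fails if it takes over 69 s, if anything falls off the work surface, if the arm or the gripper's body presses on something with over 40 N, if the wrist force passes 120 N, or if a joint passes its speed limit or range.

## Robot

A 6-joint arm with a two-finger parallel gripper is mounted at the origin on a cart in front of the work surface, level with it; the furniture and walls round the work are solid. World frame = base frame: x ahead of the robot, y to its left, z up, the work surface at z = 0. Lengths are in m, angles in degrees, forces in N, time in s.
With the tool pointing down it reaches from about 0.375 to 0.9 m from the base axis. Payload 3.1 kg.
Tool frame: the origin (TCP) lies on the centre line of the jaws, within the pads' length; the fingertips stand 25 mm ahead of it and the grasp point (between the pads) lies 6 mm ahead of it; z points along the fingers, y is the line along which they close (so a half turn about z gives the same grasp; the last joint's range is limited). The gripper opens to 87 mm and grips with 3 to 60 N. Pads are 19 mm wide; open, the fingers measure 117 mm over their backs; the gripper's body (75 mm by 190 mm) begins 51 mm behind the grasp point.
Start: joints at [59.616, 30.224, 82.088, -0, 67.689, -10.227], TCP at [0.215, 0.587, 0.248] pointing down, gripper open.
Joint ranges: [-176.69, 176.69], [-43.24, 126.21], [12.49, 139.97], [-82, 262], [0, 151.66], [-163.58, 163.58]. Speed limits (degrees/s): [159.86, 159.86, 180, 180, 180, 180].

## Interface

Orientations are given as a 3x3 rotation matrix whose columns are the frame's x, y, z axes.
In Python, from rig import read_state, capture, camera_params, hand_in gives the robot as it stands.
- The arm moves only by the tool apply_moves, never from a script. Its argument "rows" is a list of rows, each an object of numbers: "x", "y", "z": the shift along the tool's x, y, z in mm; "rx", "ry", "rz": the turn, a rotation vector about the tool's x, y, z in units of 6 degrees (1.0 is 6 degrees); "claw": the closure in counts, from 0 (fully open) to 255 (shut). A call has 1 to 10 rows; each row is the pose to reach, as a shift and turn from the pose commanded when the call began, along the tool's axes at that moment; what a row does not reach only later rows make up. A row lasts 1/8 s, in which the tool goes at most 62.5 mm and 10.7 degrees, less where a joint would pass 70% of its speed; a pose out of reach is approached as far as the arm can. A call with a gripper value outside its range is refused whole. The fingers move at their own pace and stop on an object; the grip force is fixed at half the most. Time passes only in rows, so rows that repeat a pose let the fingers close. It gives the time, the measured TCP pose, the force, the opening and the grip force at its end, in the units of the state.
- read_state(): the state, without advancing time (a new reading comes with each control period).
- capture(name): name is "scene" or "top" or "wrist"; returns (picture, depth): 384x512x3 uint8, red, green, blue; 384x512 float32, m along the optical axis (not along the pixel's ray), 0 where there is no reading.
- camera_params(name): a dict with "fx", "fy", "cx", "cy" (pixels), "xyz" and "orientation" of the camera in the world. Camera axes: x right, y up, looking along -z (the intrinsics and any distortion apply to the point x, -y, -z); pixel columns grow to the right and rows downward; lengths in m; the calibration is good to about 2 mm. A picture is of the moment at which its call begins: read the wrist's pose just before it. camera_params takes no time and is no camera call; for the wrist camera it gives the pose at the moment of the call.
- hand_in(): hands the job in; it is judged then, once.
The state is a dict: "time_s": time; "joint_positions": joint angles; "qvel": joint speeds; "tau": joint torques, N m; "position": TCP position; "tcp_rot": TCP orientation; "force": force on the tool from outside, world axes, zero at the start; "moment": the same for the moment, N m; "opening": opening from 0.0 (shut) to 1.0 (fully open); "grasp_force": force on a finger pad.
Only numpy, scipy, OpenCV 4.12 (cv2) and the standard library are available. Lean on these libraries where they do the work, as an engineer would, in place of code of your own. Each camera call takes 0.05 s, during which the arm holds its last target. There are 200 camera calls.

## Working session

There is one attempt and no reset: what is moved stays moved. The work goes in short steps, Python scripts to look and compute and a tool call to move; the robot and the scene stay as the last step left them, time stands still between calls to the robot, and variables do not carry over. Pictures are saved under pics/ and viewed, at most 10 in all, crops included, and the job is handed in when it is done.

Besides the shell and the picture viewer there is one more tool, called after "Request:" as name([rows], argument=value, ...), one row to a line, values as JSON. apply_moves: Moves the arm, as the interface text tells. Its arguments: {"type":"object","properties":{"rows":{"type":"array"}},"required":["rows"]}

```bash
ls; mkdir -p pics
cat > h.py <<'E'
import numpy as np, cv2
from rig import *
def pts(name):
    p=camera_params(name); im,d=capture(name)
    v,u=np.mgrid[0:384,0:512]
    X=np.stack([(u-p['cx'])/p['fx']*d,-(v-p['cy'])/p['fy']*d,-d],-1)
    W=X@np.array(p['orientation']).T+np.array(p['xyz'])
    W[d==0]=np.nan
    return im,d,W,p
def save(n,im): cv2.imwrite('pics/'+n,cv2.cvtColor(im,cv2.COLOR_RGB2BGR))
E
python3 - <<'E'
from h import *
ims=[]
for n in('scene','top'):
    im,d,W,p=pts(n); ims.append(im); np.savez(n+'.npz',im=im,W=W)
    print(n,p)
    hsv=cv2.cvtColor(im,cv2.COLOR_RGB2HSV)
    m=((hsv[...,0]>5)&(hsv[...,0]<20)&(hsv[...,1]>150)&(hsv[...,2]>100)).astype(np.uint8)
    k,l,s,c=cv2.connectedComponentsWithStats(m)
    for i in range(1,k):
        if s[i,4]>20: print(s[i],c[i],np.nanmedian(W[l==i],0))
save('st0.png',cv2.resize(np.vstack(ims),(800,1200))[:600]); save('a.png',ims[0]);save('b.png',ims[1])
print(read_state())
E
```

```text
pics
scene {'fx': 421.6484340566234, 'fy': 421.6484340566234, 'cx': 256.0668769547488, 'cy': 189.56005531540302, 'xyz': array([-0.09001017, -0.77947929,  0.667252  ]), 'orientation': array([[ 0.75833856,  0.28454016, -0.58648063],
       [-0.65178252,  0.34492896, -0.67542842],
       [ 0.01010764,  0.89446124,  0.44703123]])}
[185 167  16  10  66] [192.51515152 171.5       ] [0.5485578  0.26014907 0.12668637]
[116 200  25   4  63] [127.87301587 201.52380952] [0.39237013 0.41986765 0.00646089]
[292 265  21  17 150] [302.37333333 275.22      ] [ 0.54647521 -0.2252294   0.01226708]
[311 303   7   5  24] [314.04166667 304.79166667] [ 0.50042331 -0.30737709  0.00244325]
[297 311   7   6  23] [300.08695652 313.56521739] [ 0.45467941 -0.30627413  0.00411185]
[321 310   7   6  24] [324.  312.5] [ 0.49761311 -0.33818826  0.00328378]
[325 313   7   6  25] [328.12 315.4 ] [ 0.49728345 -0.35016157  0.00411095]
[307 319   8   6  25] [310.24 321.44] [ 0.45394644 -0.33742235  0.00391286]
[311 322   8   6  26] [314.26923077 324.34615385] [ 0.45546222 -0.3486568   0.00324746]
top {'fx': 360.50478137
[... 739 characters left out ...]
-2.19199341e-05,
        6.76931819e+01, -1.02280440e+01]), 'qvel': array([-0.01994055, -0.17606344, -0.19954888,  0.06852501,  0.10404995,
       -0.07179966]), 'tau': array([ 1.41068494e-04, -4.40986991e+01, -1.77151108e+01,  6.35412242e-02,
        5.33752958e-02, -5.24390839e-05]), 'position': array([0.21498389, 0.58616992, 0.24665802]), 'tcp_rot': array([[-9.38771362e-01,  3.44539177e-01, -1.04155755e-03],
       [ 3.44540558e-01,  9.38769751e-01, -1.77728551e-03],
       [ 3.65438234e-04, -2.02732355e-03, -9.99997878e-01]]), 'force': array([-0.10347551,  0.28671641, -0.12718062]), 'moment': array([-0.02310681, -0.03519252, -0.00747115]), 'grasp_force': 0.0, 'opening': 0.99871729765851}
```

View pics/a.png

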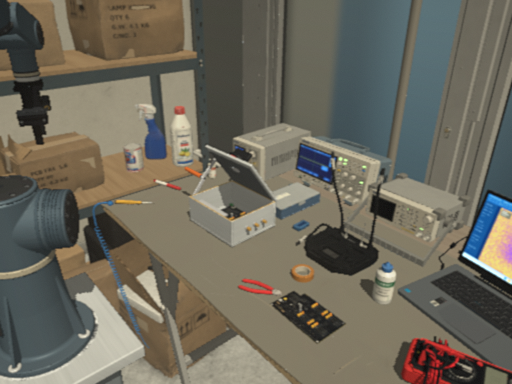

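View pics/b.png

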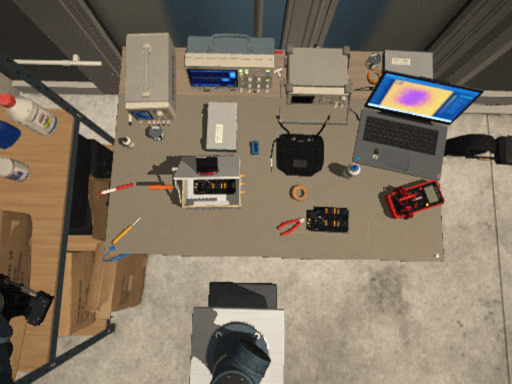

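Run:
```python
from h import *
for n in('scene','top'):
    z=np.load(n+'.npz'); im,W=z['im'],z['W']
    hsv=cv2.cvtColor(im,cv2.COLOR_RGB2HSV)
    m=(hsv[...,0]>5)&(hsv[...,0]<20)&(hsv[...,1]>150)&(hsv[...,2]>100)&(abs(W[...,2]-.127)<.02)&(W[...,1]>.15)
    P=W[m]; c=P.mean(0); q=P[:,:2]-c[:2]
    u,s,vt=np.linalg.svd(q); t=q@vt[0]
    print(n,c,vt[0],t.min(),t.max(),np.degrees(np.arctan2(vt[0,0],-vt[0,1])))
    # lid plane: gray points, above 0.1
    g=(hsv[...,1]<60)&(W[...,2]>.10)&(W[...,2]<.24)&(abs(W[...,1]-.1)<.15)&(W[...,0]>.45)&(W[...,0]<.75)
    P=W[g]; 
    if len(P)>50:
        for _ in range(8):
            c=P.mean(0); nn=np.linalg.svd(P-c,full_matrices=False)[2][2]; r=abs((P-c)@nn); P=P[r<max(.003,2*np.median(r))] if len(P)>100 else P
        nn*=np.sign(nn[2]); print('plane',len(P),c,nn,np.degrees(np.arccos(nn[2])),np.degrees(np.arctan2(nn[1],nn[0])),P.min(0),P.max(0))
    k=(hsv[...,2]<60)&(W[...,2]>.12)&(W[...,0]>.4)&(W[...,0]<.8)&(abs(W[...,1]-.1)<.15)
    if k.any(): print('black',k.sum(),np.nanmean(W[k],0),W[k].min(0),W[k].max(0))
```

```text
scene [0.54929766 0.26143357 0.12576675] [ 0.0589795  -0.99825919] -0.041467704857378045 0.036537265714593356 3.3812387047538204
plane 852 [0.60281344 0.09026773 0.16898679] [0.82271971 0.04167231 0.56691772] 55.46443285308618 2.8996618633011777 [0.56050621 0.00213131 0.10005542] [0.65599393 0.21788133 0.22864949]
black 640 [0.60508317 0.09783055 0.1773846 ] [0.56692976 0.01571217 0.12006276] [0.63785681 0.19887556 0.22962358]
top [0.5509222  0.26110299 0.12797766] [ 0.04974204 -0.9987621 ] -0.04080886918055458 0.037603801296179566 2.851185447906902
plane 887 [0.60760802 0.10438848 0.17497097] [0.81313876 0.03238286 0.5811684 ] 54.467236640812686 2.2805719449351765 [0.56282843 0.00427045 0.10000953] [0.66820638 0.21964901 0.23467087]
black 303 [0.61045078 0.10431938 0.21737955] [0.54840523 0.07129528 0.12383937] [0.63439553 0.21948225 0.23145083]
```

The views show the box at scene (235,210) / top (208,182), with the lid open towards the rear. The orange finger bar is at scene (192,171) / top (160,187). The box yaw comes out at about 3° and the bar at about (0.550, 0.263, 0.124). The lid tilt (54–55°) and front edge (z ≈ 0.228) agree with the geometry given.

```bash
cat >> h.py <<'E'
from scipy.spatial.transform import Rotation as Ro
A=np.radians(2.9); BO=np.array([.580,.0912,0]); RB=Ro.from_euler('z',A).as_matrix()
def box(x,y,z): return BO+RB@(np.array([x,y,z])/1000)
def down(az,tilt=0): # tool pointing down, tool y at azimuth az deg (box frame)
    a=np.radians(az)+A; y=np.array([np.cos(a),np.sin(a),0]); z=np.array([0,0,-1.]); return np.c_[np.cross(y,z),y,z]
def go(p,R,s=None):
    s=s or read_state(); T=s['tcp_rot']
    d=T.T@(p-s['position'])*1000; r=np.degrees(Ro.from_matrix(T.T@R).as_rotvec())/6
    print('shift',d.round(1),'rot',r.round(2))
E
python3 - <<'E'
from h import *
z=np.load('top.npz'); W=z['W']
a=np.array([.215,.586]);b=np.array([.55,.276]);
P=W.reshape(-1,3);P=P[~np.isnan(P).any(1)]
u=(b-a)/np.linalg.norm(b-a);t=(P[:,:2]-a)@u;o=(P[:,:2]-a)@np.array([-u[1],u[0]])
for k in np.arange(0,.46,.05):
    m=(abs(t-k)<.025)&(abs(o)<.14); print(k.round(2),P[m,2].max().round(3) if m.any() else None)
go(box(-21,185,165),down(0)); go(box(-21,185,250),down(0))
E
```

```text
0.0 0.422
0.05 0.532
0.1 0.594
0.15 0.009
0.2 0.015
0.25 0.015
0.3 0.013
0.35 0.015
0.4 0.013
0.45 0.133
shift [-421.5 -176.7   81.9] rot [-2.000e-02  1.000e-02  1.116e+01]
shift [-421.4 -176.9   -3.1] rot [-2.000e-02  1.000e-02  1.116e+01]
```

Request:
apply_moves([
  {"x":-42,"y":-18,"z":0,"rz":1.1,"claw":255},
  {"x":-84,"y":-35,"z":0,"rz":2.2,"claw":255},
  {"x":-126,"y":-53,"z":0,"rz":3.3,"claw":255},
  {"x":-168,"y":-71,"z":0,"rz":4.5,"claw":255},
  {"x":-211,"y":-88,"z":0,"rz":5.6,"claw":255},
  {"x":-253,"y":-106,"z":0,"rz":6.7,"claw":255},
  {"x":-295,"y":-124,"z":0,"rz":7.8,"claw":255},
  {"x":-337,"y":-141,"z":0,"rz":8.9,"claw":255},
  {"x":-379,"y":-159,"z":0,"rz":10,"claw":255},
  {"x":-421,"y":-177,"z":0,"rz":11.16,"claw":255},
])

```text
validation failed for argument at $.ro...
```

Request:
apply_moves([
  {"z":0,"claw":255},
  {"z":30,"claw":255},
  {"z":60,"claw":255},
  {"z":70,"claw":255},
  {"z":75,"claw":255},
])

```text
validation failed for argument at $.ro...
```

Run:
```python
from h import *
s=read_state(); print(s['position'],s['tcp_rot'].round(3),s['opening'],s['joint_positions'].round(1))
go(box(-21,185,165),down(0))
im,d,W,p=pts('wrist'); save('w1.png',im)
hsv=cv2.cvtColor(im,cv2.COLOR_RGB2HSV)
m=(hsv[...,0]>5)&(hsv[...,0]<20)&(hsv[...,1]>150)&(hsv[...,2]>100)&(abs(W[...,2]-.127)<.02)
P=W[m];print(m.sum(),P.mean(0),P.min(0),P.max(0))
q=(P-box(0,0,0))@RB*1000; print(q.mean(0),q.min(0),q.max(0))
```

```text
[0.21498389 0.58616992 0.24665802] [[-0.939  0.345 -0.001]
 [ 0.345  0.939 -0.002]
 [ 0.    -0.002 -1.   ]] 0.99871729765851 [ 59.6  30.3  82.2  -0.   67.7 -10.2]
shift [-421.5 -176.7   81.9] rot [-2.000e-02  1.000e-02  1.116e+01]<stdin>:7: RuntimeWarning: Mean of empty slice.
  ret = um.true_divide(
Traceback (most recent call last):
ValueError: zero-size array to reduction operation minimum which has no identity
```

View pics/w1.png

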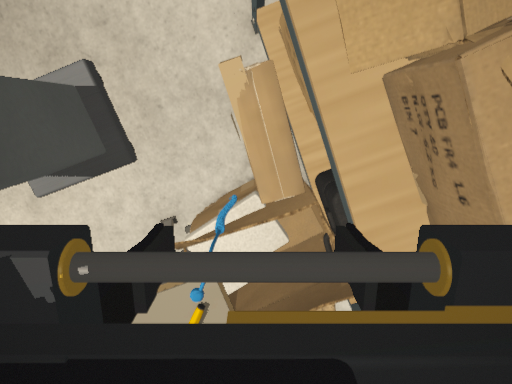

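The arm has not moved: the picture shows the start view, with the floor and cartons between the fingers. The rows were refused, probably because every field has to be given.

Request:
apply_moves([
  {"x":-42,"y":-18,"z":0,"rx":0,"ry":0,"rz":1.1,"claw":255},
  {"x":-84,"y":-35,"z":0,"rx":0,"ry":0,"rz":2.2,"claw":255},
  {"x":-126,"y":-53,"z":0,"rx":0,"ry":0,"rz":3.3,"claw":255},
  {"x":-168,"y":-71,"z":0,"rx":0,"ry":0,"rz":4.5,"claw":255},
  {"x":-211,"y":-88,"z":0,"rx":0,"ry":0,"rz":5.6,"claw":255},
  {"x":-253,"y":-106,"z":0,"rx":0,"ry":0,"rz":6.7,"claw":255},
  {"x":-295,"y":-124,"z":0,"rx":0,"ry":0,"rz":7.8,"claw":255},
  {"x":-337,"y":-141,"z":0,"rx":0,"ry":0,"rz":8.9,"claw":255},
  {"x":-379,"y":-159,"z":0,"rx":0,"ry":0,"rz":10,"claw":255},
  {"x":-421,"y":-177,"z":0,"rx":0,"ry":0,"rz":11.2,"claw":255},
])

```text
time_s: 1.4
position: [0.5503, 0.2743, 0.2472]
tcp_rot: [[-0.042, 0.999, -0.001], [0.999, 0.042, -0.0], [-0.0, -0.001, -1.0]]
force: [-0.3, 0.6, 0.3]
opening: 0.022
grasp_force: 0.0
```

Run:
```python
from h import *
go(box(-21,185,165),down(0))
im,d,W,p=pts('wrist'); save('w2.png',im)
hsv=cv2.cvtColor(im,cv2.COLOR_RGB2HSV)
m=(hsv[...,0]>5)&(hsv[...,0]<20)&(hsv[...,1]>150)&(hsv[...,2]>100)&(abs(W[...,2]-.127)<.02)
P=W[m];print(m.sum())
if m.any():
 q=(P-BO)@RB*1000; print(q.mean(0),q.min(0),q.max(0))
```

```text
shift [ 0.6 -0.6 82.2] rot [-0.01  0.   -0.08]
1203
[-19.42587465 186.37553149 130.01750938] [-25.95522282 137.55068253 121.11881309] [-12.25134275 216.67358025 133.19551913]
```

View pics/w2.png

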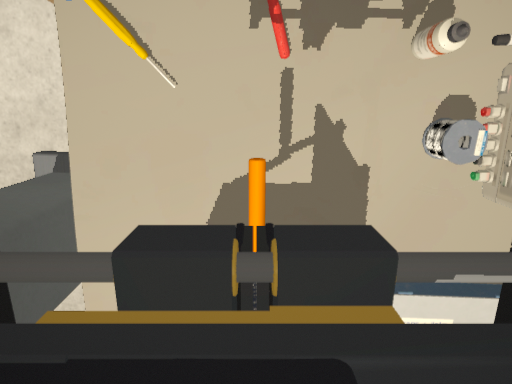

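The orange bar is at (257,190), under the closed fingertips and in line with them. Its top reads z ≈ 131 mm, as it should, and the way down is clear.

Request:
apply_moves([
  {"x":0,"y":0,"z":40,"rx":0,"ry":0,"rz":0,"claw":255},
  {"x":0,"y":0,"z":75,"rx":0,"ry":0,"rz":0,"claw":255},
  {"x":0,"y":0,"z":86,"rx":0,"ry":0,"rz":0,"claw":255},
  {"x":0,"y":1,"z":91,"rx":0,"ry":0,"rz":0,"claw":255},
  {"x":0,"y":4,"z":95,"rx":0,"ry":0,"rz":0,"claw":255},
  {"x":0,"y":7,"z":99,"rx":0,"ry":0,"rz":0,"claw":255},
  {"x":0,"y":11,"z":104,"rx":0,"ry":0,"rz":0,"claw":255},
  {"x":0,"y":14,"z":109,"rx":0,"ry":0,"rz":0,"claw":255},
  {"x":0,"y":17,"z":114,"rx":0,"ry":0,"rz":0,"claw":255},
  {"x":0,"y":19,"z":119,"rx":0,"ry":0,"rz":0,"claw":255},
])

```text
time_s: 2.7
position: [0.5722, 0.2768, 0.13]
tcp_rot: [[-0.046, 0.999, 0.008], [0.999, 0.046, 0.002], [0.001, 0.008, -1.0]]
force: [4.2, -0.9, 5.5]
opening: 0.005
grasp_force: 2.7
```

Request:
apply_moves([
  {"x":0,"y":1,"z":4,"rx":0,"ry":0,"rz":0,"claw":255},
  {"x":0,"y":2,"z":8,"rx":0,"ry":0,"rz":0,"claw":255},
  {"x":0,"y":3,"z":12,"rx":0,"ry":0,"rz":0,"claw":255},
  {"x":0,"y":4,"z":16,"rx":0,"ry":0,"rz":0,"claw":255},
  {"x":0,"y":4,"z":20,"rx":0,"ry":0,"rz":0,"claw":255},
  {"x":0,"y":4,"z":24,"rx":0,"ry":0,"rz":0,"claw":255},
])

```text
time_s: 3.45
position: [0.5715, 0.2764, 0.1037]
tcp_rot: [[-0.046, 0.999, -0.002], [0.999, 0.046, -0.001], [-0.0, -0.002, -1.0]]
force: [1.1, 0.3, 1.2]
opening: 0.006
grasp_force: 0.9
```

```bash
cat > lid.py <<'E'
from h import *
ims=[]
for n in('scene','top'):
    im,d,W,p=pts(n); ims.append(im)
    hsv=cv2.cvtColor(im,cv2.COLOR_RGB2HSV)
    q=(W-BO)@RB*1000
    m=(hsv[...,0]>5)&(hsv[...,0]<20)&(hsv[...,1]>150)&(hsv[...,2]>100)&(q[...,1]>120)&(q[...,1]<230)&(q[...,2]>8)&(abs(q[...,0])<60)
    if m.any(): print(n,'bar',m.sum(),q[m].mean(0).round(1))
    g=(hsv[...,1]<60)&(q[...,2]>92)&(q[...,2]<240)&(abs(q[...,1])<95)&(abs(q[...,0])<95)
    P=q[g]
    for _ in range(8):
        if len(P)<50: break
        c=P.mean(0); nn=np.linalg.svd(P-c,full_matrices=False)[2][2]; r=abs((P-c)@nn); P=P[r<max(3,2*np.median(r))]
    if len(P)>=50: nn*=np.sign(nn[2]); print(n,'lid',len(P),c.round(1),nn.round(3),'angle',np.degrees(np.arccos(nn[2])).round(1))
save('l.png',np.vstack([ims[0][100:320,100:400],ims[1][100:300,100:400]]))
s=read_state(); print(s['time_s'],s['position'],s['force'],((s['position']-BO)@RB*1000).round(1))
E
python3 lid.py
```

```text
scene bar 39 [  1.5 160.7  72.1]
scene lid 262 [  1.2 -53.8 141.3] [ 0.502 -0.034  0.864] angle 30.2
top bar 29 [  3.  151.6  74.6]
top lid 1540 [ 1.550e+01 -1.000e-01  1.318e+02] [ 0.499 -0.008  0.867] angle 29.9
3.55 [0.57044119 0.27611912 0.10306462] [ 0.24935103 -0.24708481 -0.43252569] [ -0.2 185.2 103.1]
```

Request:
apply_moves([
  {"x":0,"y":0,"z":-50,"rx":0,"ry":0,"rz":0,"claw":255},
  {"x":0,"y":0,"z":-100,"rx":0,"ry":0,"rz":0,"claw":255},
  {"x":0,"y":0,"z":-150,"rx":0,"ry":0,"rz":0,"claw":255},
  {"x":-50,"y":-6,"z":-150,"rx":0,"ry":0,"rz":0,"claw":255},
  {"x":-100,"y":-12,"z":-150,"rx":0,"ry":0,"rz":0,"claw":255},
  {"x":-150,"y":-18,"z":-150,"rx":0,"ry":0,"rz":0,"claw":255},
  {"x":-200,"y":-24,"z":-150,"rx":0,"ry":0,"rz":0,"claw":255},
  {"x":-255,"y":-30,"z":-150,"rx":0,"ry":0,"rz":0,"claw":255},
  {"x":-255,"y":-30,"z":-130,"rx":0,"ry":0,"rz":0,"claw":255},
  {"x":-255,"y":-30,"z":-110,"rx":0,"ry":0,"rz":0,"claw":255},
])

```text
time_s: 4.8
position: [0.5528, 0.0197, 0.2136]
tcp_rot: [[-0.044, 0.999, -0.003], [0.999, 0.044, 0.001], [0.001, -0.003, -1.0]]
force: [0.1, 0.0, -0.9]
opening: 0.005
grasp_force: 0.0
```

```bash
python3 lid.py; python3 -c "
from h import *
go(box(-30,-70,196),down(0))"
```

```text
scene bar 57 [  1.5 173.7  71.7]
scene lid 508 [-12.4 -23.1 153.1] [0.54  0.003 0.842] angle 32.7
top bar 88 [  3.1 175.   74.8]
top lid 316 [ 15.   72.5 134.1] [0.51  0.16  0.845] angle 32.3
4.9 [0.55126738 0.02061313 0.21187807] [-0.45298038 -0.04008675 -0.73974722] [-32.3 -69.  211.9]
shift [-1.   2.4 15.9] rot [-0.08 -0.02 -0.05]
```

View pics/l.png

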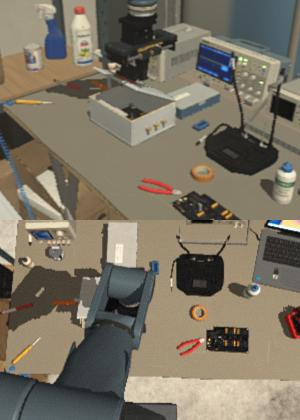

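The lid now stands about 30° above shut, with the gripper over its right half (scene crop (135,40)). Next I push it down along its arc.

Request:
apply_moves([
  {"x":0,"y":2,"z":9,"rx":0,"ry":0,"rz":0,"claw":255},
  {"x":0,"y":2,"z":14,"rx":0,"ry":0,"rz":0,"claw":255},
  {"x":0,"y":0,"z":18,"rx":0,"ry":0,"rz":0,"claw":255},
  {"x":0,"y":-2,"z":22,"rx":0,"ry":0,"rz":0,"claw":255},
  {"x":0,"y":-4,"z":26,"rx":0,"ry":0,"rz":0,"claw":255},
  {"x":0,"y":-7,"z":31,"rx":0,"ry":0,"rz":0,"claw":255},
  {"x":0,"y":-9,"z":36,"rx":0,"ry":0,"rz":0,"claw":255},
  {"x":0,"y":-11,"z":41,"rx":0,"ry":0,"rz":0,"claw":255},
  {"x":0,"y":-13,"z":46,"rx":0,"ry":0,"rz":0,"claw":255},
  {"x":0,"y":-15,"z":51,"rx":0,"ry":0,"rz":0,"claw":255},
])

```text
time_s: 6.15
position: [0.5391, 0.0197, 0.1631]
tcp_rot: [[-0.046, 0.999, -0.0], [0.999, 0.046, 0.0], [0.0, -0.0, -1.0]]
force: [0.4, 0.2, 0.2]
opening: 0.002
grasp_force: 0.1
```

Request:
apply_moves([
  {"x":0,"y":-1,"z":5,"rx":0,"ry":0,"rz":0,"claw":255},
  {"x":0,"y":-3,"z":10,"rx":0,"ry":0,"rz":0,"claw":255},
  {"x":0,"y":-4,"z":14,"rx":0,"ry":0,"rz":0,"claw":255},
  {"x":0,"y":-5,"z":18,"rx":0,"ry":0,"rz":0,"claw":255},
  {"x":0,"y":-6,"z":22,"rx":0,"ry":0,"rz":0,"claw":255},
  {"x":0,"y":-7,"z":26,"rx":0,"ry":0,"rz":0,"claw":255},
  {"x":0,"y":-7,"z":29,"rx":0,"ry":0,"rz":0,"claw":255},
  {"x":0,"y":-7,"z":32,"rx":0,"ry":0,"rz":0,"claw":255},
  {"x":0,"y":-8,"z":35,"rx":0,"ry":0,"rz":0,"claw":255},
])

```text
time_s: 7.28
position: [0.5315, 0.0193, 0.1284]
tcp_rot: [[-0.046, 0.999, 0.0], [0.999, 0.046, -0.0], [-0.0, 0.0, -1.0]]
force: [0.8, -0.7, 0.2]
opening: 0.006
grasp_force: 0.0
```

```bash
python3 lid.py
```

```text
scene lid 427 [-42.7 -79.2 181.5] [-0.133  0.963  0.233] angle 76.5
top bar 80 [-20.6 175.6  26.1]
top lid 194 [ 12.3  40.  118.3] [0.102 0.618 0.779] angle 38.8
7.375 [0.53098837 0.01939674 0.12821556] [-0.37334676  0.66657496 -1.15785943] [-52.6 -69.2 128.2]
```

Request:
apply_moves([
  {"x":0,"y":0,"z":4,"rx":0,"ry":0,"rz":0,"claw":255},
  {"x":0,"y":0,"z":7,"rx":0,"ry":0,"rz":0,"claw":255},
  {"x":0,"y":0,"z":9,"rx":0,"ry":0,"rz":0,"claw":255},
  {"x":0,"y":0,"z":10,"rx":0,"ry":0,"rz":0,"claw":255},
  {"x":0,"y":0,"z":10,"rx":0,"ry":0,"rz":0,"claw":255},
])

```text
time_s: 8.0
position: [0.5314, 0.0194, 0.1186]
tcp_rot: [[-0.046, 0.999, 0.0], [0.999, 0.046, -0.0], [-0.0, 0.0, -1.0]]
force: [-1.0, 0.1, 1.1]
opening: 0.002
grasp_force: 0.0
```

Request:
apply_moves([
  {"x":0,"y":0,"z":1,"rx":0,"ry":0,"rz":0,"claw":255},
  {"x":0,"y":0,"z":2,"rx":0,"ry":0,"rz":0,"claw":255},
  {"x":0,"y":0,"z":3,"rx":0,"ry":0,"rz":0,"claw":255},
  {"x":0,"y":0,"z":3,"rx":0,"ry":0,"rz":0,"claw":255},
])

```text
time_s: 8.5
position: [0.5315, 0.0194, 0.1182]
tcp_rot: [[-0.046, 0.999, 0.001], [0.999, 0.046, -0.0], [-0.001, 0.001, -1.0]]
force: [-4.3, 0.5, 19.2]
opening: 0.008
grasp_force: 9.7
```

Request:
apply_moves([
  {"x":0,"y":0,"z":-30,"rx":0,"ry":0,"rz":0,"claw":0},
  {"x":0,"y":4,"z":-70,"rx":0,"ry":0,"rz":0,"claw":0},
  {"x":0,"y":8,"z":-120,"rx":0,"ry":0,"rz":0,"claw":0},
  {"x":0,"y":8,"z":-125,"rx":0,"ry":0,"rz":0,"claw":0},
  {"x":0,"y":8,"z":-125,"rx":0,"ry":0,"rz":0,"claw":0},
])

```text
time_s: 9.12
position: [0.5389, 0.0198, 0.2405]
tcp_rot: [[-0.046, 0.999, -0.0], [0.999, 0.046, -0.0], [-0.0, -0.0, -1.0]]
force: [0.3, 1.3, -0.5]
opening: 0.488
grasp_force: 0.0
```

```bash
cat > wing.py <<'E'
from h import *
import sys
s=read_state()
im,d,W,p=pts('wrist'); save(sys.argv[1],im)
q=(W-BO)@RB*1000
g=(abs(q[...,0]+20)<60)&(abs(q[...,1])<90)&(abs(q[...,2]-93)<6); P=q[g]
print('lid pts',len(P), np.median(P,0).round(1))
m=(abs(q[...,2]-139)<8)&(abs(q[...,0]+45)<50)&(abs(q[...,1])<55)&(im.max(-1)<90)
k,l,st,c=cv2.connectedComponentsWithStats(m.astype(np.uint8)); i=1+st[1:,4].argmax(); m=l==i
(cx,cy),wh,_=cv2.minAreaRect(q[m][:,:2].astype(np.float32)); 
print('wing',m.sum(),st[i],'c',cx,cy,wh,'z',np.percentile(q[m][:,2],[5,50,95]).round(1))
v=np.linalg.svd(q[m][:,:2]-q[m][:,:2].mean(0),full_matrices=False)[2][0]; v*=np.sign(v[1])
print('cw from y deg',np.degrees(np.arctan2(v[0],v[1])))
hsv=cv2.cvtColor(im,cv2.COLOR_RGB2HSV)
r=((hsv[...,0]<8)|(hsv[...,0]>172))&(hsv[...,1]>120)&(q[...,2]>88)&(q[...,2]<115); print('red band px',r.sum())
print('t',s['time_s'],'tcp box',((s['position']-BO)@RB*1000).round(1),'j',s['joint_positions'].round(0))
E
python3 wing.py w3.png; python3 lid.py
```

```text
lid pts 23400 [-8.2  1.5 93.3]
wing 1362 [ 246   42   18   96 1362] c -45.0765380859375 13.97714614868164 (64.74515533447266, 11.999900817871094) z [137.6 139.7 141.1]
cw from y deg 1.5297736867085214
red band px 0
t 9.125 tcp box [-44.7 -69.2 240.5] j [-10.  24.  95.  -0.  61. -12.]
scene bar 1 [-23.3 210.5  21.1]
scene lid 302 [-39.9 -24.9 134.2] [0.562 0.625 0.542] angle 57.2
top bar 85 [-20.7 175.8  25.3]
top lid 184 [  1.1  46.2 101. ] [0.057 0.148 0.987] angle 9.1
9.275 [0.53809815 0.01990568 0.23885215] [-0.93622858 -0.06358567 -0.35414794] [-45.5 -69.1 238.9]
```

View pics/w3.png

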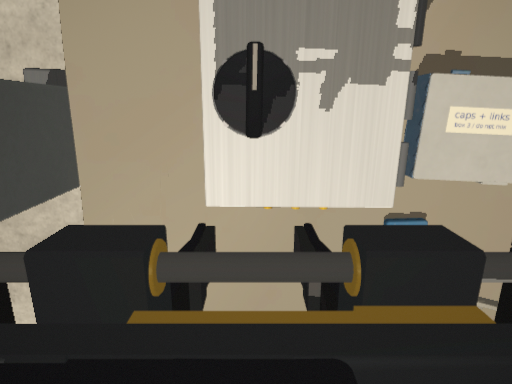

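The lid is flat at 93 mm and the wing lies almost along y at px (255,90). The wing's computed centre sits 14 mm off the middle, so I'll check it against the lid's edges.

Run:
```python
from h import *
for n in('wrist','top','scene'):
    im,d,W,p=pts(n); q=(W-BO)@RB*1000
    g=(abs(q[...,2]-93)<4)&(abs(q[...,0])<110)&(abs(q[...,1])<130)
    P=q[g]; print(n,g.sum(),np.percentile(P,[.5,99.5],0).round(1)[:,:2])
    m=(abs(q[...,2]-138)<9)&(abs(q[...,0]+45)<50)&(abs(q[...,1])<60)&(im.max(-1)<90)
    P=q[m]; print(m.sum(), P.min(0) if m.any() else '',P.max(0) if m.any() else '')
    sk=(abs(q[...,2]-104)<4)&(abs(q[...,0]+45)<50)&(abs(q[...,1])<60)&(im.max(-1)<90)
    P=q[sk]; print('skirt',sk.sum(), np.percentile(P,[1,99],0).round(1) if sk.any() else '')
    if n=='wrist': print(p['xyz'],p['orientation'].round(3), p['fx'],p['cx'],p['cy'])
```

```text
wrist 37898 [[-89.3 -85.4]
 [ 90.7  84.2]]
1382 [-51.7912843  -17.97202459 134.96576566] [-38.73939026  46.1134739  143.06259146]
skirt 9 [[-58.3 -16.3 107.6]
 [-13.1  45.2 108. ]]
[0.53472111 0.09032472 0.37631106] [[ 0.999 -0.046 -0.008]
 [ 0.047  0.966  0.254]
 [-0.004 -0.255  0.967]] 321.37254845287475 254.3361759635765 194.20619571881087
top 424 [[-85.3   0. ]
 [ 90.7 122.9]]
41 [-52.91004037  -8.00784992 129.11437502] [-43.09943743  35.99016537 144.05948752]
skirt 63 [[-66.4 -10.9 103.2]
 [-15.   37.2 107.9]]
scene 1549 [[-89.3 -89.9]
 [ 89.3 117.2]]
78 [-51.91648589 -22.33370412 129.74078217] [-38.08559632  42.93653838 139.38992589]
skirt 83 [[-76.5 -22.2 100.9]
 [-25.7  33.4 107.9]]
```

All views put the lid and wing about 13 mm towards +y of my assumed origin. The lid's right edge reads −85, which agrees. The wing is therefore at (−45, 13) in my frame, with its top at z = 140.

Request:
apply_moves([
  {"x":40,"y":0,"z":0,"rx":0,"ry":0,"rz":0,"claw":120},
  {"x":82,"y":0,"z":0,"rx":0,"ry":0,"rz":0,"claw":120},
  {"x":82,"y":0,"z":20,"rx":0,"ry":0,"rz":0,"claw":120},
  {"x":82,"y":0,"z":50,"rx":0,"ry":0,"rz":0,"claw":120},
  {"x":82,"y":0,"z":60,"rx":0,"ry":0,"rz":0,"claw":120},
  {"x":82,"y":0,"z":60,"rx":0,"ry":0,"rz":0,"claw":120},
])

```text
time_s: 10.18
position: [0.5352, 0.1015, 0.1798]
tcp_rot: [[-0.046, 0.999, -0.002], [0.999, 0.046, 0.0], [0.0, -0.002, -1.0]]
force: [-0.0, 0.0, -0.2]
opening: 0.526
grasp_force: 0.0
```

```bash
python3 wing.py w4.png;  python3 -c "
from h import *
s=read_state();print(s['opening'],s['force'],s['moment']);go(box(-45,13,140),down(0))"
```

```text
lid pts 20471 [-12.   50.9  93.2]
wing 1228 [ 244  174   22   78 1228] c -44.92961883544922 23.254858016967773 (47.30878448486328, 12.001301765441895) z [136.9 139.5 140.7]
cw from y deg 1.3848113762900585
red band px 0
t 10.175 tcp box [-44.3  12.6 179.8] j [-1. 29. 97.  0. 53. -4.]
0.5304222795430508 [-0.12626834  0.58004314  0.85798028] [-0.10755349  0.03976389  0.04058623]
shift [ 0.5 -1.4 40.6] rot [-0.   -0.   -0.05]
```

View pics/w4.png

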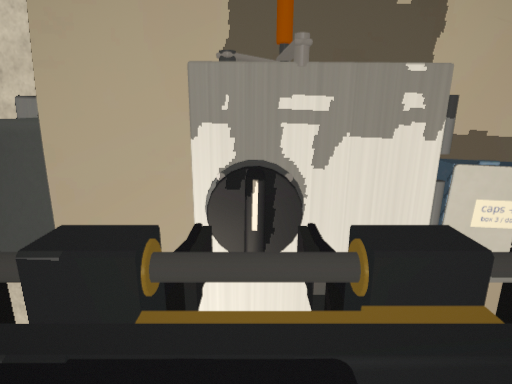

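The wing is seen at (255,205), between the fingers, with its far end at y = 47, so the axis is at y ≈ 13.5. I'll descend, straddle it loosely (gap about 16 mm) and start turning.

Request:
apply_moves([
  {"x":1,"y":-1,"z":20,"rx":0,"ry":0,"rz":0,"claw":120},
  {"x":1,"y":-1,"z":35,"rx":0,"ry":0,"rz":0,"claw":160},
  {"x":1,"y":-1,"z":40,"rx":0,"ry":0,"rz":0,"claw":208},
  {"x":1,"y":-1,"z":40,"rx":0,"ry":0,"rz":0,"claw":208},
  {"x":1,"y":-1,"z":40,"rx":0,"ry":0,"rz":0,"claw":208},
  {"x":1,"y":-1,"z":40,"rx":0,"ry":0,"rz":0,"claw":208},
])

```text
time_s: 10.98
position: [0.5349, 0.1026, 0.1411]
tcp_rot: [[-0.046, 0.999, 0.001], [0.999, 0.046, -0.0], [-0.0, 0.001, -1.0]]
force: [-1.2, 1.5, -0.4]
opening: 0.196
grasp_force: 0.0
```

```bash
cat > st.py <<'E'
from h import *
s=read_state(); T=s['tcp_rot']; az=np.degrees(np.arctan2(T[1,1],T[0,1])-A)
print('t',s['time_s'],'box',((s['position']-BO)@RB*1000).round(1),'cw',round(-az,1),'op',(s['opening']*87).round(1),'gf',s['grasp_force'],'F',s['force'].round(1),'M',s['moment'].round(3),'j6',s['joint_positions'][5].round(0))
E
python3 st.py
```

```text
Traceback (most recent call last):
  File "st.py", line 3, in <module>
    print('t',s['time_s'],'box',((s['position']-BO)@RB*1000).round(1),'cw',round(-az,1),'op',(s['opening']*87).round(1),'gf',s['grasp_force'],'F',s['force'].round(1),'M',s['moment'].round(3),'j6',s['joint_positions'][5].round(0))
                                                                                             ^^^^^^^^^^^^^^^^^^^^^^^
AttributeError: 'float' object has no attribute 'round'
```

Request:
apply_moves([
  {"x":0,"y":0,"z":0,"rx":0,"ry":0,"rz":0.8,"claw":208},
  {"x":0,"y":0,"z":0,"rx":0,"ry":0,"rz":1.6,"claw":208},
  {"x":0,"y":0,"z":0,"rx":0,"ry":0,"rz":2.4,"claw":208},
  {"x":0,"y":0,"z":0,"rx":0,"ry":0,"rz":3.2,"claw":208},
  {"x":0,"y":0,"z":0,"rx":0,"ry":0,"rz":4,"claw":208},
  {"x":0,"y":0,"z":0,"rx":0,"ry":0,"rz":4.8,"claw":208},
  {"x":0,"y":0,"z":0,"rx":0,"ry":0,"rz":5.6,"claw":208},
  {"x":0,"y":0,"z":0,"rx":0,"ry":0,"rz":6.4,"claw":208},
  {"x":0,"y":0,"z":0,"rx":0,"ry":0,"rz":7.2,"claw":208},
  {"x":0,"y":0,"z":0,"rx":0,"ry":0,"rz":8,"claw":208},
])

```text
time_s: 12.22
position: [0.5351, 0.1027, 0.1413]
tcp_rot: [[0.713, 0.702, 0.002], [0.702, -0.713, -0.0], [0.001, 0.001, -1.0]]
force: [0.7, 1.6, 1.6]
opening: 0.189
grasp_force: 7.5
```

```bash
sed -i "s/(s\['opening'\]\*87).round(1)/round(s['opening']*87,1)/" st.py; python3 st.py
```

```text
t 12.225 box [-44.3  13.8 141.3] cw 48.3 op 16.4 gf 7.546690359595232 F [0.7 1.6 1.6] M [-0.09   0.088  0.261] j6 45.0
```

Request:
apply_moves([
  {"x":0,"y":0,"z":0,"rx":0,"ry":0,"rz":0.5,"claw":208},
  {"x":0,"y":0,"z":0,"rx":0,"ry":0,"rz":1,"claw":208},
  {"x":0,"y":0,"z":0,"rx":0,"ry":0,"rz":1.5,"claw":208},
  {"x":0,"y":0,"z":0,"rx":0,"ry":0,"rz":2,"claw":208},
  {"x":0,"y":0,"z":0,"rx":0,"ry":0,"rz":2.5,"claw":208},
])

```text
time_s: 12.85
position: [0.5353, 0.1026, 0.1414]
tcp_rot: [[0.869, 0.494, 0.002], [0.494, -0.869, -0.0], [0.002, 0.001, -1.0]]
force: [-0.4, 0.3, 1.5]
opening: 0.187
grasp_force: 7.6
```

```bash
python3 st.py; python3 wing.py w5.png
```

```text
t 12.85 box [-44.1  13.7 141.4] cw 63.3 op 16.3 gf 7.571323079610011 F [-0.4  0.3  1.5] M [-0.089  0.099  0.219] j6 60.0
lid pts 36310 [ 7.1 30.6 93.3]
wing 1493 [ 213  192   54   60 1493] c -34.93962478637695 28.92361068725586 (31.042224884033203, 21.925029754638672) z [133.2 139.3 143.7]
cw from y deg 65.97624917634094
red band px 0
t 12.85 tcp box [-44.1  13.7 141.4] j [-1. 33. 99. -0. 48. 60.]
```

Request:
apply_moves([
  {"x":0,"y":0,"z":0,"rx":0,"ry":0,"rz":0.33,"claw":208},
  {"x":0,"y":0,"z":0,"rx":0,"ry":0,"rz":0.67,"claw":208},
  {"x":0,"y":0,"z":0,"rx":0,"ry":0,"rz":1,"claw":208},
])

```text
time_s: 13.28
position: [0.5353, 0.1027, 0.1411]
tcp_rot: [[0.917, 0.399, 0.002], [0.399, -0.917, -0.0], [0.002, 0.001, -1.0]]
force: [0.7, 1.2, 5.1]
opening: 0.185
grasp_force: 9.0
```

```bash
python3 st.py
```

```text
t 13.275 box [-44.1  13.7 141.1] cw 69.4 op 16.1 gf 9.025051660719328 F [0.7 1.2 5.1] M [-0.075 -0.041  0.254] j6 66.0
```

Request:
apply_moves([
  {"x":0,"y":0,"z":0,"rx":0,"ry":0,"rz":0.33,"claw":208},
  {"x":0,"y":0,"z":0,"rx":0,"ry":0,"rz":0.67,"claw":208},
  {"x":0,"y":0,"z":0,"rx":0,"ry":0,"rz":1,"claw":208},
])

```text
time_s: 13.65
position: [0.5353, 0.1026, 0.141]
tcp_rot: [[0.954, 0.301, 0.002], [0.301, -0.954, -0.0], [0.002, 0.001, -1.0]]
force: [0.5, 1.4, 4.7]
opening: 0.188
grasp_force: 8.3
```

```bash
python3 st.py
```

```text
t 13.65 box [-44.   13.6 141. ] cw 75.4 op 16.3 gf 8.28885357681429 F [0.5 1.4 4.7] M [-0.051 -0.045  0.244] j6 72.0
```

Request:
apply_moves([
  {"x":0,"y":0,"z":0,"rx":0,"ry":0,"rz":0.33,"claw":208},
  {"x":0,"y":0,"z":0,"rx":0,"ry":0,"rz":0.67,"claw":208},
  {"x":0,"y":0,"z":0,"rx":0,"ry":0,"rz":1,"claw":208},
])

```text
time_s: 14.02
position: [0.5354, 0.1026, 0.141]
tcp_rot: [[0.98, 0.2, 0.002], [0.2, -0.98, -0.0], [0.002, 0.001, -1.0]]
force: [2.6, 0.6, 4.7]
opening: 0.184
grasp_force: 8.8
```

```bash
python3 st.py
python3 - <<'E'
from h import *
im,d,W,p=pts('wrist'); save('w6.png',im)
E
```

```text
t 14.025 box [-44.   13.6 141. ] cw 81.4 op 16.0 gf 8.819289399980335 F [2.6 0.6 4.7] M [-0.076 -0.117  0.253] j6 78.0
```

View pics/w6.png

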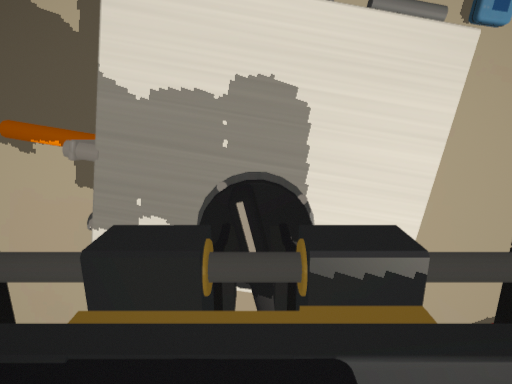

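The wing follows the pads (its lit edge runs (240,205)–(262,300)), lagging by about 12°, so it is at roughly 69°. I'll go on in small steps and watch the moment.

Request:
apply_moves([
  {"x":0,"y":0,"z":0,"rx":0,"ry":0,"rz":0.33,"claw":208},
  {"x":0,"y":0,"z":0,"rx":0,"ry":0,"rz":0.67,"claw":208},
  {"x":0,"y":0,"z":0,"rx":0,"ry":0,"rz":1,"claw":208},
])

```text
time_s: 14.45
position: [0.5354, 0.1025, 0.141]
tcp_rot: [[0.995, 0.096, 0.002], [0.096, -0.995, -0.0], [0.002, 0.0, -1.0]]
force: [1.4, -0.2, 4.0]
opening: 0.187
grasp_force: 10.0
```

```bash
cat >> st.py <<'E'
im,d,W,p=pts('wrist'); q=(W-BO)@RB*1000
m=(d>0)&(np.hypot(q[...,0]+45,q[...,1]-13.5)<34)&(np.mgrid[0:384,0:512][0]<246)
rr=np.hypot(q[...,0]+45,q[...,1]-13.5)
top=m&(rr>16)&(q[...,2]>128)&(q[...,2]<146); sk=m&(q[...,2]<115)
print('wing end z',top.sum(),np.median(q[top][:,2]).round(1) if top.any() else '', 'skirt z',sk.sum(),np.median(q[sk][:,2]).round(1))
E
python3 st.py
```

```text
t 14.45 box [-43.9  13.5 141. ] cw 87.4 op 16.3 gf 10.039243712089956 F [ 1.4 -0.2  4. ] M [-0.115 -0.156  0.203] j6 84.0
wing end z 1396 139.0 skirt z 3729 109.4
```

Raised baseline: wing top 139.0, skirt 109.4.

Request:
apply_moves([
  {"x":0,"y":0,"z":0,"rx":0,"ry":0,"rz":0.33,"claw":208},
  {"x":0,"y":0,"z":0,"rx":0,"ry":0,"rz":0.67,"claw":208},
  {"x":0,"y":0,"z":0,"rx":0,"ry":0,"rz":1,"claw":208},
])

```text
time_s: 14.88
position: [0.5355, 0.1025, 0.141]
tcp_rot: [[1.0, -0.008, 0.002], [-0.008, -1.0, -0.0], [0.002, 0.0, -1.0]]
force: [2.4, -0.7, 5.9]
opening: 0.187
grasp_force: 9.3
```

```bash
python3 st.py
```

```text
t 14.875 box [-43.9  13.5 141. ] cw 93.4 op 16.3 gf 9.345700309204403 F [ 2.4 -0.7  5.9] M [-0.135 -0.167  0.263] j6 90.0
wing end z 1390 139.1 skirt z 3742 109.4
```

Request:
apply_moves([
  {"x":0,"y":0,"z":0,"rx":0,"ry":0,"rz":0.33,"claw":208},
  {"x":0,"y":0,"z":0,"rx":0,"ry":0,"rz":0.67,"claw":208},
  {"x":0,"y":0,"z":0,"rx":0,"ry":0,"rz":1,"claw":208},
])

```text
time_s: 15.3
position: [0.5355, 0.1024, 0.141]
tcp_rot: [[0.994, -0.113, 0.002], [-0.113, -0.994, -0.0], [0.002, 0.0, -1.0]]
force: [2.9, -1.2, 6.2]
opening: 0.185
grasp_force: 8.5
```

```bash
python3 st.py
```

```text
t 15.3 box [-43.9  13.4 141. ] cw 99.4 op 16.1 gf 8.541411362966755 F [ 2.9 -1.2  6.2] M [-0.16  -0.207  0.234] j6 96.0
wing end z 1370 139.1 skirt z 3749 109.5
```

Request:
apply_moves([
  {"x":0,"y":0,"z":0,"rx":0,"ry":0,"rz":-0.5,"claw":208},
  {"x":0,"y":0,"z":0,"rx":0,"ry":0,"rz":-1,"claw":208},
  {"x":0,"y":0,"z":0,"rx":0,"ry":0,"rz":-1,"claw":208},
])

```text
time_s: 15.72
position: [0.533, 0.1026, 0.1396]
tcp_rot: [[1.0, -0.009, -0.004], [-0.009, -1.0, 0.0], [-0.004, -0.0, -1.0]]
force: [0.4, -0.6, 0.4]
opening: 0.181
grasp_force: 0.0
```

```bash
python3 st.py
```

```text
t 15.725 box [-46.4  13.8 139.6] cw 93.4 op 15.8 gf 0.014937128853489412 F [ 0.4 -0.6  0.4] M [-0.014  0.175 -0.016] j6 90.0
wing end z 1305 139.5 skirt z 4169 109.8
```

Request:
apply_moves([
  {"x":0,"y":0,"z":0,"rx":0,"ry":0,"rz":0.7,"claw":208},
  {"x":0,"y":0,"z":0,"rx":0,"ry":0,"rz":1.4,"claw":208},
  {"x":0,"y":0,"z":0,"rx":0,"ry":0,"rz":1.9,"claw":208},
  {"x":0,"y":0,"z":0,"rx":0,"ry":0,"rz":1,"claw":208},
  {"x":0,"y":0,"z":0,"rx":0,"ry":0,"rz":0.9,"claw":208},
])

```text
time_s: 16.4
position: [0.5339, 0.1026, 0.1401]
tcp_rot: [[0.995, -0.102, -0.002], [-0.102, -0.995, 0.0], [-0.002, 0.0, -1.0]]
force: [0.7, -0.2, -1.2]
opening: 0.187
grasp_force: 0.0
```

```bash
python3 st.py
```

```text
t 16.4 box [-45.5  13.8 140.1] cw 98.8 op 16.3 gf 0.0 F [ 0.7 -0.2 -1.2] M [-0.038  0.153 -0.032] j6 95.0
wing end z 1311 139.5 skirt z 4046 109.9
```

Request:
apply_moves([
  {"x":0,"y":0,"z":0,"rx":0,"ry":0,"rz":0.7,"claw":208},
  {"x":0,"y":0,"z":0,"rx":0,"ry":0,"rz":1.4,"claw":208},
  {"x":0,"y":0,"z":0,"rx":0,"ry":0,"rz":1.9,"claw":208},
  {"x":0,"y":0,"z":0,"rx":0,"ry":0,"rz":1,"claw":208},
  {"x":0,"y":0,"z":0,"rx":0,"ry":0,"rz":0.9,"claw":208},
])

```text
time_s: 17.08
position: [0.5343, 0.1026, 0.1404]
tcp_rot: [[0.981, -0.195, -0.001], [-0.195, -0.981, 0.0], [-0.001, 0.0, -1.0]]
force: [-0.0, -0.3, 0.4]
opening: 0.188
grasp_force: 0.0
```

```bash
python3 st.py
```

```text
t 17.075 box [-45.1  13.7 140.4] cw 104.2 op 16.3 gf 0.0 F [-0.  -0.3  0.4] M [-0.1    0.205 -0.044] j6 100.0
wing end z 1311 139.0 skirt z 4005 109.3
```

Request:
apply_moves([
  {"x":0,"y":0,"z":0,"rx":0,"ry":0,"rz":0.7,"claw":208},
  {"x":0,"y":0,"z":0,"rx":0,"ry":0,"rz":1.4,"claw":208},
  {"x":0,"y":0,"z":0,"rx":0,"ry":0,"rz":1.9,"claw":208},
  {"x":0,"y":0,"z":0,"rx":0,"ry":0,"rz":1,"claw":208},
  {"x":0,"y":0,"z":0,"rx":0,"ry":0,"rz":0.9,"claw":208},
])

```text
time_s: 17.75
position: [0.5344, 0.1026, 0.1405]
tcp_rot: [[0.958, -0.287, -0.0], [-0.287, -0.958, 0.0], [-0.0, 0.0, -1.0]]
force: [-0.5, -0.1, -0.4]
opening: 0.179
grasp_force: 0.0
```

```bash
python3 st.py
```

```text
t 17.75 box [-45.   13.7 140.5] cw 109.6 op 15.6 gf 0.0 F [-0.5 -0.1 -0.4] M [-0.05   0.206 -0.011] j6 106.0
wing end z 1229 136.2 skirt z 4017 106.4
```

Wing and skirt are both about 3 mm lower, so the knob has dropped. I'll release it, back off and check.

Request:
apply_moves([
  {"x":0,"y":0,"z":0,"rx":0,"ry":0,"rz":0,"claw":120},
  {"x":0,"y":0,"z":0,"rx":0,"ry":0,"rz":0,"claw":120},
  {"x":0,"y":0,"z":0,"rx":0,"ry":0,"rz":0,"claw":120},
  {"x":0,"y":0,"z":-30,"rx":0,"ry":0,"rz":0,"claw":120},
  {"x":-20,"y":0,"z":-70,"rx":0,"ry":0,"rz":0,"claw":120},
  {"x":-50,"y":0,"z":-100,"rx":0,"ry":0,"rz":0,"claw":120},
  {"x":-70,"y":0,"z":-100,"rx":0,"ry":0,"rz":0,"claw":120},
  {"x":-70,"y":0,"z":-100,"rx":0,"ry":0,"rz":0,"claw":120},
])

```text
time_s: 18.8
position: [0.466, 0.1229, 0.241]
tcp_rot: [[0.959, -0.284, -0.0], [-0.284, -0.959, -0.0], [-0.0, 0.0, -1.0]]
force: [0.2, -0.5, -0.1]
opening: 0.532
grasp_force: 0.0
```

```bash
sed -i 's/abs(q\[...,2\]-139)<8/abs(q[...,2]-137)<8/' wing.py; python3 wing.py w7.png; python3 lid.py | tail -1
python3 - <<'E'
from h import *
im,d,W,p=pts('wrist'); q=(W-BO)@RB*1000; r=np.hypot(q[...,0]+45,q[...,1]-13.5)
w=(r<31)&(q[...,2]>128); k=(r>20)&(r<31)&(q[...,2]<115); l=(r>45)&(abs(q[...,2]-93)<6)
print([np.median(q[m][:,2]).round(1) for m in (w,k,l)])
E
```

```text
lid pts 24048 [-11.1  -1.2  93.3]
wing 1214 [ 246   58   19   93 1214] c -44.972511291503906 13.711238861083984 (12.00925064086914, 64.97518920898438) z [134.  136.1 137.4]
cw from y deg -72.50218906971396
red band px 0
t 18.8 tcp box [-112.2   37.5  241. ] j [  1.  20. 103.  -0.  58. 108.]
18.95 [0.4684119  0.12232078 0.24038953] [-0.80269868 -0.30194654 -0.81315954] [-109.9   36.7  240.4]
[np.float64(136.2), np.float64(106.5), np.float64(93.3)]
```

View pics/w7.png

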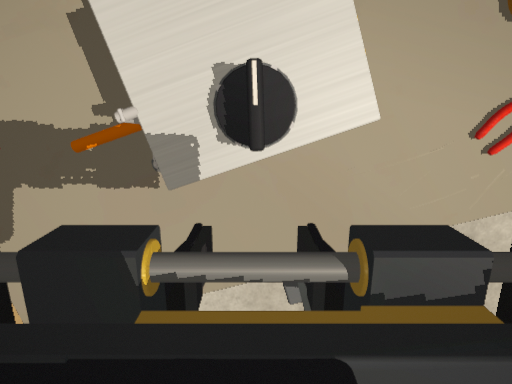

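The wing at (255,105) is turned 107.5° clockwise. Its top is 42.9 mm above the lid, so the wing point is 27.9 mm above it, as it should be in the detent. The lid is flat at 93.3 mm and the gripper is clear.

```bash
python3 -c "
from rig import *
print(hand_in())"
```

```text
the job is handed in; nothing more can be done
None
```

I broke the stay, lowered the lid until it was fully shut, and turned the knob about 107° clockwise, where it dropped into its locked detent. I then let go, left the things around the box alone, and handed the job in at about 19 s with the gripper clear.

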